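Clip the lamp on the bell housing and hold the clutch lever on its stop

ROBOT

A 7-joint arm with a two-finger parallel gripper is mounted at the origin on the work surface. World frame = base frame: x ahead of the robot, y to its left, z up, the work surface at z = 0. Lengths are in m, angles in rad, forces in N, time in s.
With the tool pointing down it reaches from about 0.425 to 1.025 m from the base axis. Payload 9.4 kg.
Tool frame: the origin (TCP) lies on the centre line of the jaws, within the pads' length; the fingertips stand 22 mm ahead of it and the grasp point (between the pads) lies 3 mm ahead of it; x points along the fingers, y is the direction in which the jaws open and shut, and the axes are right-handed (so a half turn about x gives the same grasp; the last joint's range is limited). The gripper opens to 93 mm and grips with 3 to 60 N. Pads are 15 mm wide; open, the fingers measure 128 mm over their backs; the gripper's body (75 mm by 188 mm) begins 65 mm behind the grasp point.
Start: joints at [-1.33, 0.599, -0.003, 1.599, 0.002, 0.943, -0.08], TCP at [0.227, 0.689, 0.241] pointing down, gripper open.
Joint ranges: [-2.57, 2.57], [-0.35, 1.97], [-1.29, 1.29], [0.11, 2.56], [-1.05, 4.19], [0.11, 1.86], [-2.63, 2.63]. Speed limits (rad/s): [2.22, 2.22, 3.01, 3.01, 3.14, 3.14, 3.14].

INTERFACE

Orientations are given as [roll, pitch, yaw] about the fixed x, y, z axes, in that order (R = Rz(yaw) Ry(pitch) Rx(roll)).
In Python, from rig import bot gives the robot as it stands. The module is installed in compiled form; this text tells all that it offers.
- The arm moves only by the tool step_arm, never from a script. Its argument "motion" is text: rows parted by semicolons, each of 7 numbers parted by spaces: the shift along the tool's x, y, z in mm, then the turn, a rotation vector about the tool's x, y, z in degrees, then the opening, from -1 (shut) to 1 (fully open). In form: tx ty tz rx ry rz jaw; .... A call has 1 to 8 rows; each row shifts and turns the pose as measured when the row begins, along the tool's axes as they then stand; what a row does not reach is not made up. A row lasts 1/12 s, in which the tool goes at most 41.7 mm and 7.16 degrees, less where a joint would pass 70% of its speed; a pose out of reach is approached as far as the arm can. A call is refused whole if a number of a shift passes 41.7 or a number of a turn 7.16, either way. A call with a gripper value outside its range is refused whole. The fingers move at their own pace and stop on an object; "grip_force" is the grip in N (left out, the last holds). Time passes only in rows, so rows that do not move let the fingers close. It gives the time, the measured TCP pose, the force and the opening at its end, in the units of the state.
- bot.state(): the state, without advancing time (a new reading comes with each control period).
- bot.get_image(name): name is "side" or "top" or "wrist"; returns (picture, depth): 384x512x3 uint8, red, green, blue; 384x512 float32, m along the optical axis (not along the pixel's ray), 0 where there is no reading.
- bot.camera_info(name): a dict with "fx", "fy", "cx", "cy" (pixels), "world_to_cam" (4x4, takes a point from world to camera coordinates); the wrist camera has in their place "T_tool_cam" (4x4, takes a point from camera to tool coordinates, whose origin is the TCP and whose axes are the tool frame's). Camera axes: x right, y down, z forward; pixel columns grow to the right and rows downward; lengths in m; the calibration is good to about 2 mm. A picture is of the moment at which its call begins: read the wrist's pose just before it. camera_info takes no time and is no camera call.
- bot.job_done(): hands the job in, once; it reports no verdict.
The state is a dict: "t": time; "qpos": joint angles; "qvel": joint speeds; "joint_efforts": joint torques, N m; "ee_pos": TCP position; "tcp_rot": TCP orientation; "contact_force": force on the tool from outside, world axes, zero at the start; "moment": the same for the moment, N m; "opening": finger opening in m.
Only numpy, scipy, OpenCV 4.12 (cv2) and the standard library are available. Lean on these libraries where they do the work, as an engineer would, in place of code of your own. Each camera call takes 0.05 s, during which the arm holds its last target. There are 200 camera calls.

TASK

The release bearing in the clutch bell housing is to be looked over at full travel. Squeeze the clip lamp off the crate's edge and clip it upright on the housing's rim, between the bolt bosses, its lens facing into the housing, and let go of it; then swing the clutch release lever on the housing's side forward against its spring until it is fully home on its stop screw and keep holding it there: finish while still holding it. Leave everything else where it is.

Things in the scene. Friction and masses are not known exactly. Their poses are not given: they have to be found in the camera images.
- bell: Clutch bell housing, cast alloy, heavy, fixed, mouth up, 175 mm tall. Origin on its centre axis at bench level, z up; yaw within 0.3 rad of the world's. Inside it, below the rim, a guide tube and the release bearing. Eight round bolt bosses, 29 mm wide, stick out of the rim to 169 mm from the axis, at 20, 65, 110, 155, 205, 238, 305, 340 degrees (from the housing's x towards its y).
- rim_near (a point): Point on top of the housing's rim, mid-wall, on the side towards the robot: -145, 0, 175 mm in the housing's frame, in the middle of the widest clear arc between bosses (155 to 205 degrees). The rim is an upright round wall 10 mm thick (radius 140 to 150 mm), flat top 175 mm above the bench, upright for 35 mm below it. The lamp may go anywhere on it between bosses.
- lever: Clutch release lever, dark steel, outside the rim on the housing's -y side, standing up from the clutch shaft and leaning back towards the robot at rest. Origin on the shaft axis, at 45, -187, 75 mm in the housing's frame; its z runs along the arm, its y along the shaft (the housing's y). Flat arm 10 mm thick, 18 mm wide (along y). Swings in the housing's x-z plane.
- lever_barrel (a point): Centre of the round cross barrel at the lever's top end, 95 mm from the shaft axis: 16 mm in diameter, 26 mm long along y. 156 mm above the bench at rest, 170 mm on the stop; forward = towards the housing's +x (away from the robot), about 45 mm. About 25 mm clear of the rim. Can be pushed by closed fingers pointing down behind it.
- stop_screw (a point): Tip of the stop screw, in a cast lug of the housing in front of the lever, 120 mm above the bench, at 50, -187 mm in the housing's frame: the front of the arm meets it at the end of its swing.
- release_shaft (a joint): Turn of the clutch shaft and lever, rad: 0 at rest (arm leaning back 0.55 rad from upright), grows forward, 0.50 on the stop screw (leaning back 0.05). A torsion spring always drives it back to 0: pushing at the barrel takes about 6 N to start and 12 N at the stop.
- lamp: Battery clip lamp, black plastic, about 110 g: spring clip with two jaws down and two handles up, a lamp head at its +y side. Starts 20 mm down over the crate's wall. Origin midway between the jaw pads, level with their lower ends; z up, x the way the jaws open, y along the hinge pin (z = 34 mm). Room for an edge up to z = 27 mm. The frame belongs to the +x half: fully squeezed it leans 0.28 rad about the pin. Pads 24 mm wide.
- lamp_grip (a point): Point midway between the lamp's two handles, at z = 66 mm of the lamp, where to squeeze them (along the lamp's x). Handles: z = 40 to 80 mm, 22 mm wide (y); on a 10 mm wall 41 mm over their outsides here, 48 mm at the top. Squeezed fully (about 12 N here) they are upright, 22 mm over their outsides, and the jaws are open 20 mm (pad tops) to 28 mm (ends), evenly to both sides.
- lamp_lens (a point): Middle of the lamp's pale lens, at 20, 46, 42 mm in the lamp's frame; it looks to the lamp's +x and down. The head round it is 34 mm across, 25 mm deep.
- lamp_jaw (a joint): Opening of the lamp's clip, rad: -0.38 jaws shut on each other, 0 on a 10 mm wall, 0.56 squeezed fully open (its limit). A spring always closes it, with about 8 N at the pads on a 10 mm wall.
- crate: Open plywood parts crate, fixed, 240 x 240 mm, 75 mm tall, walls 10 mm thick. Origin in the middle of its underside, z up; yaw within 0.3 rad. The lamp is clipped somewhere on the middle half of its -x wall (nearest the robot, wall centre at x = -115 mm), lens to the inside (+x). Two gearbox parts lie in it.
- gear: loose gearwheel, 80 mm across, 24 mm thick, lying in the crate; bystander.
- bearing: loose bearing ring, 72 mm across, 19 mm thick, lying in the crate; bystander.
- spray_can: spray can, 66 mm across, 190 mm tall, standing beyond the work; bystander.
- cleaner_can: spray can, 66 mm across, 170 mm tall, standing beyond the work; bystander.
- grease_tin: open tin, 84 mm across, 55 mm tall, near the robot; bystander.
- hammer: hammer lying on the bench at the left; bystander.
- screwdriver: screwdriver lying near the robot; bystander.
- spanner: spanner lying near the robot; bystander.
Mind the look-alikes: they are no part of the job. Several things have the shape of the lamp; the one meant has the colours described above.

How it is judged:
On the way, in this order (a step that is already met when the one before it is completed fails the run):
1. the lamp is clipped on the housing's rim, lens inwards, and let go (horizontal distance between lamp and bell between 0.13 and 0.16 m and height (world z) of lamp between 0.14 and 0.168 m and angle between lamp's own z axis and vertical below 0.35 rad and horizontal distance between lamp_lens and bell below 0.15 m and value of joint lamp_jaw above -0.15 rad and contact force between lamp and bell above 3 N and linear speed of lamp below 0.03 m/s and contact force between each of the fingers, the arm and lamp below 0.1 N), for 0.3 s.
2. the robot holds the lever on its stop (value of joint release_shaft above 0.455 rad and contact force between any of the fingers, the arm and lever above 3 N), for 0.5 s.
At the end, for the whole second after the job is handed in: Robot presses on the lever (over 3 N), joint above 0.455 of 0.50 rad. Lamp let go, at rest, clipped on the rim: origin 130-160 mm from the housing axis and 140-168 mm up, force on the rim over 3 N, jaw above -0.15, lean below 0.35 rad, lens under 150 mm from the axis (all of step 1 and all of step 2); the arm keeps its last pose, push and grip.
It fails at once if a bystander is shifted by more than 40 mm (distance of any of gear, bearing, spray_can, cleaner_can, grease_tin, hammer, screwdriver, spanner from where it was at the start of the episode above 0.04 m).
It also fails if it takes over 54 s, if anything falls off the work surface, if the arm or the gripper's body presses on something with over 40 N, if the wrist force passes 120 N, or if a joint passes its speed limit or range.

## Working session

There is one attempt and no reset: what is moved stays moved. The work goes in short steps, Python scripts to look and compute and a tool call to move; the robot and the scene stay as the last step left them, time stands still between calls to the robot, and variables do not carry over. Pictures are saved under pics/ and viewed, about 8 in all and at most 12, crops included, and the job is handed in when it is done.

Besides the shell and the picture viewer there is one more tool, called after "Call:" as a command line: name --argument value ..., lists and objects as JSON in quotes. step_arm: Moves the arm, as the interface text tells. Its arguments: {"type":"object","properties":{"motion":{"type":"string"},"grip_force":{"type":"number"}},"required":["motion"]}

```bash
mkdir -p pics; cat > h.py <<'E'
import numpy as np, cv2
from rig import bot
from scipy.spatial.transform import Rotation as R
def grab(n,f):
    s=bot.state(); im,d=bot.get_image(n); ci=bot.camera_info(n)
    cv2.imwrite('pics/'+f+'.png',im[:,:,::-1]); 
    if n=='wrist':
        T=np.eye(4);T[:3,:3]=R.from_euler('xyz',s['tcp_rot']).as_matrix();T[:3,3]=s['ee_pos'];T=T@np.array(ci['T_tool_cam'])
    else: T=np.linalg.inv(np.array(ci['world_to_cam']))
    v,u=np.mgrid[0:384,0:512]
    P=np.stack([(u-ci['cx'])/ci['fx']*d,(v-ci['cy'])/ci['fy']*d,d],-1)@T[:3,:3].T+T[:3,3]
    P[d==0]=np.nan
    np.savez('pics/'+f+'.npz',im=im,d=d,P=P,T=T,k=[ci['fx'],ci['fy'],ci['cx'],ci['cy']])
    return im,d,P
def st():
    s=bot.state()
    print({k:np.round(s[k],4).tolist() for k in s})
E
python3 - <<'E'
from h import *
st()
a=grab('top','top0'); b=grab('side','side0')
cv2.imwrite('pics/both.png',cv2.resize(np.hstack([a[0],b[0]])[:,:,::-1],(800,300)))
for n in('top','side','wrist'):print(n,{k:np.round(v,3).tolist() for k,v in bot.camera_info(n).items()})
E
```

```text
{'t': 0.0, 'qpos': [-1.3297, 0.6001, -0.0025, 1.6001, 0.0018, 0.9429, -0.0798], 'qvel': [0.0015, -0.0008, -0.0012, 0.0005, -0.0008, -0.0018, 0.0009], 'joint_efforts': [0.0011, -76.5077, 1.4969, -25.2336, -0.0526, 0.0171, 0.0002], 'ee_pos': [0.2264, 0.6883, 0.2398], 'tcp_rot': [-1.4859, 1.5693, -1.8037], 'contact_force': [0.6574, 0.0751, -0.1539], 'moment': [-0.0143, -0.0115, -0.0179], 'opening': 0.0929}
top {'fx': 358.176, 'fy': 358.176, 'cx': 256.214, 'cy': 186.822, 'world_to_cam': [[-0.006, -1.0, 0.008, -0.086], [-0.993, 0.005, -0.118, 0.537], [0.118, -0.009, -0.993, 1.315], [0.0, 0.0, 0.0, 1.0]]}
side {'fx': 449.682, 'fy': 449.682, 'cx': 259.8, 'cy': 194.429, 'world_to_cam': [[-0.86, -0.51, 0.019, 0.402], [-0.298, 0.471, -0.831, 0.3], [0.415, -0.72, -0.557, 1.493], [0.0, 0.0, 0.0, 1.0]]}
wrist {'fx': 279.03, 'fy': 279.03, 'cx': 259.014, 'cy': 190.238, 'T_tool_cam': [[-0.001, -0.28, 0.96, -0.143], [1.0, -0.0, 0.001, 0.001], [0.0, 0.96, 0.28, -0.077], [0.0, 0.0, 0.0, 1.0]]}
```

View pics/top0.png

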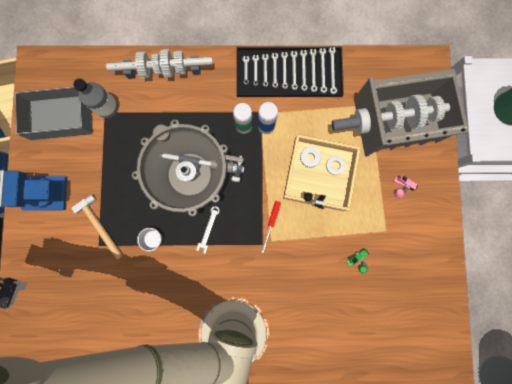

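View pics/side0.png

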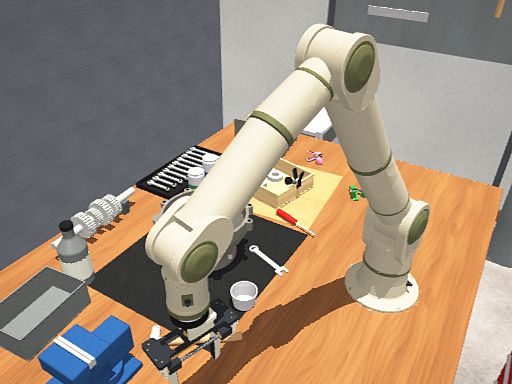

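```bash
python3 - <<'E'
from h import *
D=np.load('pics/top0.npz');P=D['P'];im=D['im'];d=D['d']
z=P[...,2]
box=np.zeros(z.shape,bool);box[105:225,120:255]=1
m=box&(abs(z-.175)<.006)
q=P[m][:,:2];print('rim px',len(q))
# circle fit, bosses excluded iteratively
c=np.array(q.mean(0))
from scipy.optimize import least_squares
for i in range(5):
    r=np.hypot(*(q-c).T);k=abs(r-.145)<.009 if i else r>0
    s=least_squares(lambda p:np.hypot(*(q[k]-p).T)-.145,c,loss='soft_l1',f_scale=.004);c=s.x
print('bell c',c)
a=np.degrees(np.arctan2(*(q-c).T[::-1]))%360;r=np.hypot(*(q-c).T)
h=(r>.156)&(r<.172)
A=np.array([20,65,110,155,205,238,305,340])
hist,_=np.histogram(a[h],72,(0,360));print(hist)
# boss yaw score
best=[]
for y in np.arange(-18,18.1,.5):
    dd=abs((a[h][:,None]-y-A+180)%360-180).min(1);best.append((np.mean(np.minimum(dd,8)),y))
print(sorted(best)[:4])
# crate
box=np.zeros(z.shape,bool);box[130:220,275:365]=1
m=box&(abs(z-.075)<.006)
q=(P[m][:,:2]*1000).astype(np.float32);rc=cv2.minAreaRect(q);print('crate',rc,cv2.boxPoints(rc).round())
m=box&(z>.085);q=P[m];print('lamp pts',len(q),q.mean(0),np.nanmin(q,0),np.nanmax(q,0))
ys,xs=np.nonzero(m);print(np.c_[xs,ys].min(0),np.c_[xs,ys].max(0))
for t in np.arange(.085,.16,.01):
    k=(q[:,2]>t)&(q[:,2]<=t+.01);print(t,k.sum(),q[k].mean(0).round(4) if k.any() else '')
c1=cv2.resize(im[145:225,275:375],None,fx=5,fy=5,interpolation=2);c2=cv2.resize(im[110:220,125:255],None,fx=400/110,fy=400/110,interpolation=2)
cv2.imwrite('pics/crop.png',cv2.resize(np.hstack([c1,c2[:, :]]),(800,330))[:,:,::-1])
E
```

```text
rim px 1313
bell c [0.58905376 0.16493461]
[ 0 14 10  0  0  0  0  0  0  1 14 10  0  0  0  0  0  0  2 14  9  0  0  0
  0  0  0  1 13 10  0  0  0  0  0  0  0  0 14 11  0  0  0  0  5 16  6  0
  0  0  0  0  0  0  0  0  0  1 13 10  0  0  0  0  1 12  9  0  0  0  0  0]
[(np.float64(2.144983260430995), np.float64(-10.5)), (np.float64(2.156152820188432), np.float64(-11.0)), (np.float64(2.200813940571531), np.float64(-10.0)), (np.float64(2.237150099436178), np.float64(-11.5))]
crate ((612.8194580078125, -337.8616027832031), (240.0304718017578, 306.7909851074219), 78.06128692626953) [[ 438. -424.]
 [ 738. -487.]
 [ 788. -252.]
 [ 488. -189.]]
lamp pts 209 [ 0.50672821 -0.31086901  0.10897053] [ 0.44903169 -0.48362049  0.08515391] [ 0.73953696 -0.25705467  0.13925305]
[304 130] [364 208]
0.085 44 [ 0.5219 -0.3304  0.0918]
0.095 38 [ 0.5164 -0.3282  0.099 ]
0.105 69 [ 0.5132 -0.295   0.1107]
0.11499999999999999 28 [ 0.4864 -0.2918  0.1188]
0.12499999999999999 20 [ 0.478  -0.3151  0.1318]
0.13499999999999998 10 [ 0.4729 -0.3139  0.1374]
0.14499999999999996 0 
0.15499999999999997 0
```

View pics/crop.png

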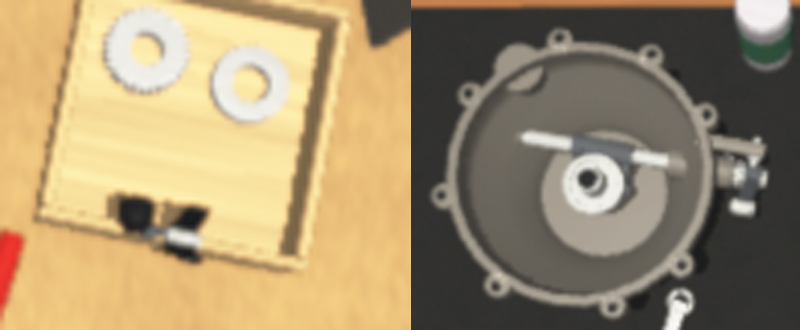

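```bash
cat >> h.py <<'E'
def go(p,ydir_deg):
    """remaining tool-frame shift (mm) and turn (deg): tool x down, tool y at ydir_deg world yaw"""
    s=bot.state();M=R.from_euler('xyz',s['tcp_rot']).as_matrix()
    a=np.radians(ydir_deg);x=np.array([0,0,-1.]);y=np.array([np.cos(a),np.sin(a),0]);W=np.c_[x,y,np.cross(x,y)]
    print('t',s['t'],'pos',np.round(s['ee_pos'],4),'q',np.round(s['qpos'],2),'y',M[:,1].round(3),'z',M[:,2].round(3),'F',np.round(s['contact_force'],1),'op',round(s['opening'],4))
    print('shift',(M.T@(np.array(p)-s['ee_pos'])*1e3).round(1),'turn',np.degrees(R.from_matrix(M.T@W).as_rotvec()).round(1))
E
python3 - <<'E'
from h import *
go([.45,.2,.32],168); go([.45,.2,.32],-12)
D=np.load('pics/top0.npz');P=D['P'];z=P[...,2]
box=np.zeros(z.shape,bool);box[130:220,280:362]=1
m=box&(abs(z-.075)<.004)
n,l,stt,ce=cv2.connectedComponentsWithStats(m.astype(np.uint8));i=1+stt[1:,4].argmax();print(stt[1:])
q=(P[l==i][:,:2]*1000).astype(np.float32);print(cv2.minAreaRect(q),cv2.boxPoints(cv2.minAreaRect(q)).round())
E
```

```text
t 0.1 pos [0.2264 0.6883 0.2398] q [-1.33  0.6  -0.    1.6   0.    0.94 -0.08] y [ 0.312  0.95  -0.001] z [ 0.95  -0.312  0.   ] F [ 0.6 -0.7 -0.3] op 0.0931
shift [ -79.6 -394.1  364.9] turn [-96.2  -0.1   0.1]
t 0.1 pos [0.2264 0.6883 0.2398] q [-1.33  0.6  -0.    1.6   0.    0.94 -0.08] y [ 0.312  0.95  -0.001] z [ 0.95  -0.312  0.   ] F [ 0.6 -0.7 -0.3] op 0.0931
shift [ -79.6 -394.1  364.9] turn [83.8  0.1  0.1]
[[358 130   2   4   4]
 [286 134  75  58 280]
 [324 150  36  60 204]
 [285 193  23   9  55]
 [309 201   1   1   1]
 [315 204   1   2   2]]
((597.9725341796875, -334.6261291503906), (239.8499298095703, 217.95884704589844), 77.9591293334961) [[ 466. -429.]
 [ 680. -475.]
 [ 730. -240.]
 [ 516. -195.]]
```

Call:
step_arm --motion "-10 -26 28 7 0 0 1;-10 -22 31 7 0 0 1;-10 -18 33 7 0 0 1;-10 -14 35 7 0 0 1;-10 -10 37 7 0 0 1;-10 -5 38 7 0 0 1;-10 0 38 7 0 0 1;-10 4 38 7 0 0 1"

```text
t: 0.77
ee_pos: [0.3694, 0.4164, 0.3151]
tcp_rot: [-1.228, 1.559, -2.537]
contact_force: [0.9, 0.7, 0.4]
opening: 0.0928
```

```bash
python3 -c "
from h import *
go([.48,-.305,.27],-12)"
```

```text
t 0.7667 pos [0.3694 0.4164 0.3151] q [-1.17  0.33  0.3   1.91 -0.12  0.94 -0.55] y [ 0.966  0.259 -0.011] z [ 0.259 -0.966  0.004] F [0.9 0.7 0.4] op 0.0928
shift [ 48.9 -79.4 725.2] turn [27.   0.4  0.6]
```

Call:
step_arm --motion "0 13 38 7 0 0 1;0 17 36 7 0 0 1;0 16 36 7 0 0 1;0 16 36 6 0 0 1;0 4 40 0 0 0 1;0 2 40 0 0 0 1;0 0 41 0 0 0 1;0 -6 40 0 0 0 1"

```text
t: 1.43
ee_pos: [0.4112, 0.1077, 0.3178]
tcp_rot: [-0.506, 1.564, -2.314]
contact_force: [1.0, -0.2, 0.5]
opening: 0.0928
```

Call:
step_arm --motion "0 -10 40 0 0 0 1;0 -10 40 0 0 0 1;0 -10 40 0 0 0 1;0 -10 40 0 0 0 1;5 -10 40 0 0 0 1;5 -10 40 0 0 0 1;5 -10 40 0 0 0 1;5 -10 40 0 0 0 1"

```text
t: 2.1
ee_pos: [0.2543, -0.1852, 0.2994]
tcp_rot: [-0.159, 1.57, -1.967]
contact_force: [1.0, -1.5, -0.3]
opening: 0.093
```

```bash
python3 -c "
from h import *
go([.48,-.305,.27],-12)"
```

```text
t 2.1 pos [ 0.2543 -0.1852  0.2994] q [-0.52 -0.08  0.93  2.4   0.09  0.79  0.11] y [ 0.972 -0.235 -0.   ] z [-0.235 -0.972  0.001] F [ 1.  -1.5 -0.3] op 0.093
shift [ 29.4 247.5  63.5] turn [-1.6  0.   0. ]
```

Call:
step_arm --motion "0 39 12 0 0 0 1;0 39 12 0 0 0 1;4 39 10 0 0 0 1;4 39 10 0 0 0 1;4 38 10 0 0 0 1;4 38 8 0 0 0 1;0 20 4 0 0 0 1;0 0 0 0 0 0 1"

```text
t: 2.77
ee_pos: [0.4691, -0.3067, 0.2771]
tcp_rot: [-3.012, 1.555, 1.458]
contact_force: [-0.0, 0.4, -0.2]
opening: 0.0927
```

```bash
python3 -c "
from h import *
go([.48,-.305,.27],-12)
im,d,P=grab('wrist','w1')"
```

```text
t 2.7667 pos [ 0.4691 -0.3067  0.2771] q [-0.11  0.48  0.89  1.97 -0.49  0.92  0.78] y [ 0.971 -0.24  -0.002] z [-0.24  -0.971 -0.016] F [-0.   0.4 -0.2] op 0.0927
shift [ 7.1 10.1 -4.2] turn [-1.9 -0.9  0.1]
```

View pics/w1.png

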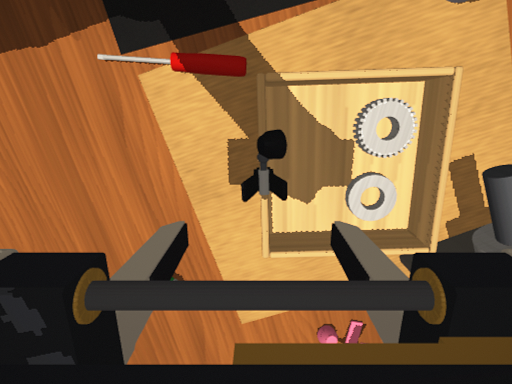

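```bash
cat > lamp.py <<'E'
from h import *
def lamp(f,wallz=.075,zmin=.08):
    D=np.load('pics/'+f+'.npz');P=D['P'];im=D['im'].astype(int)
    m=(im.max(2)<75)&(P[...,2]>zmin)&(P[...,2]<wallz+.07); m[222:]=0; m[:110]=0; m[:,:225]=0; m[:,310:]=0
    q=P[m];a=np.radians(-12);ux=np.array([np.cos(a),np.sin(a),0]);uy=np.array([-ux[1],ux[0],0])
    for lo in np.arange(zmin,zmin+.06,.01):
        k=(q[:,2]>lo)&(q[:,2]<=lo+.01)
        if k.any(): s=q[k];print(round(lo,3),k.sum(),s.mean(0).round(4),'along x',(s@ux).min().round(4),(s@ux).max().round(4),'along y',(s@uy).min().round(4),(s@uy).max().round(4))
E
python3 - <<'E'
from lamp import *
lamp('w1')
D=np.load('pics/w1.npz');P=D['P'];a=np.radians(-12);ux=np.array([np.cos(a),np.sin(a),0])
w=(abs(P[...,2]-.075)<.006);w[:,:240]=0;w[:,300:]=0
for r in (90,110,130,210,220,235):
    c=np.nonzero(w[r])[0]; 
    if len(c): print(r,c.min(),c.max(),(P[r,c]@ux).min(),(P[r,c]@ux).max())
for v,u in ((187,249),(187,281),(198,245),(198,285),(180,264),(145,271)):print(v,u,P[v,u].round(4),D['im'][v,u])
E
```

```text
0.08 16 [ 0.4754 -0.301   0.0855] along x 0.5171 0.5403 along y -0.197 -0.1906
0.09 250 [ 0.4777 -0.2964  0.095 ] along x 0.5162 0.5475 along y -0.217 -0.1445
0.1 336 [ 0.4872 -0.2794  0.1062] along x 0.5128 0.5534 along y -0.2162 -0.1444
0.11 569 [ 0.4914 -0.2775  0.1137] along x 0.5098 0.5543 along y -0.2159 -0.147
0.12 131 [ 0.4752 -0.3103  0.1251] along x 0.5048 0.5502 along y -0.2166 -0.1956
0.13 217 [ 0.4731 -0.3109  0.1335] along x 0.5042 0.5519 along y -0.2157 -0.1955
90 257 265 0.5240234667034168 0.5334962066771606
110 258 265 0.5244366492878778 0.5328404193344778
130 259 266 0.5248700012633926 0.5334477373488301
210 261 268 0.5240890039951305 0.5333718938361285
220 262 268 0.5249949907559281 0.533008105479868
235 262 269 0.5243378599282543 0.5338668225309755
187 249 [ 0.4586 -0.3053  0.1257] [14 14 14]
187 281 [ 0.4926 -0.3122  0.1311] [11 12 12]
198 245 [ 0.4523 -0.3139  0.1347] [13 12 14]
198 285 [ 0.494  -0.3242  0.1346] [2 5 9]
180 264 [ 0.4752 -0.3089  0.0942] [107 102  96]
145 271 [ 0.4926 -0.2678  0.1151] [15 14 15]
```

```bash
python3 -c "
from h import *
go([.4741,-.3114,.125],-12)"
```

```text
t 2.8167 pos [ 0.4675 -0.306   0.2769] q [-0.11  0.48  0.89  1.97 -0.49  0.92  0.78] y [ 0.971 -0.24  -0.003] z [-0.24  -0.971 -0.017] F [0.6 0.3 0.1] op 0.0931
shift [151.8   8.3   6.2] turn [-1.9 -0.9  0.2]
```

Call:
step_arm --motion "20 8 6 -1.9 -0.9 0 1;25 0 0 0 0 0 1;25 0 0 0 0 0 1;25 0 0 0 0 0 1;15 0 0 0 0 0 1;0 0 0 0 0 0 1"

```text
t: 3.32
ee_pos: [0.4684, -0.3112, 0.1644]
tcp_rot: [-1.797, 1.567, 2.706]
contact_force: [0.3, 0.2, 0.0]
opening: 0.0931
```

```bash
python3 -c "
from h import *
go([.4741,-.3114,.125],-12)"
```

```text
t 3.3167 pos [ 0.4684 -0.3112  0.1644] q [ 0.01  0.61  0.73  2.07 -0.64  0.69  0.95] y [ 0.978 -0.208 -0.004] z [-0.208 -0.978 -0.001] F [0.3 0.2 0. ] op 0.0931
shift [39.4  5.7 -0.9] turn [ 0.  -0.   0.2]
```

Orientation is spot-on; finish the descent and squeeze.

Call:
step_arm --motion "15 6 -1 0 0 0 1;14 0 0 0 0 0 1;10 0 0 0 0 0 1;0 0 0 0 0 0 1"

```text
t: 3.65
ee_pos: [0.472, -0.3098, 0.1277]
tcp_rot: [-2.108, 1.568, 2.394]
contact_force: [-0.3, -0.2, 0.2]
opening: 0.0928
```

```bash
python3 -c "
from h import *
go([.4741,-.3114,.125],-12)"
```

```text
t 3.65 pos [ 0.472  -0.3098  0.1277] q [ 0.05  0.66  0.67  2.09 -0.7   0.63  1.  ] y [ 0.978 -0.209 -0.003] z [-0.209 -0.978 -0.002] F [-0.3 -0.2  0.2] op 0.0928
shift [2.7 2.4 1.1] turn [-0.  -0.1  0.2]
```

Call:
step_arm --motion "3 2 1 0 0 0 1;0 1 0 0 0 0 0;0 0 0 0 0 0 -1;0 0 0 0 0 0 -1;0 0 0 0 0 0 -1;0 0 0 0 0 0 -1;0 0 0 0 0 0 -1;0 0 0 0 0 0 -1" --grip_force 25

```text
t: 4.32
ee_pos: [0.4754, -0.3121, 0.1291]
tcp_rot: [2.069, 1.569, 0.288]
contact_force: [-1.2, 0.2, 1.3]
opening: 0.0508
```

Call:
step_arm --motion "0 0 0 0 0 0 -1;0 0 0 0 0 0 -1;0 0 0 0 0 0 -1;0 0 0 0 0 0 -1"

```text
t: 4.65
ee_pos: [0.4751, -0.3119, 0.1289]
tcp_rot: [2.423, 1.569, 0.642]
contact_force: [-0.8, 0.2, -0.4]
opening: 0.0246
```

```bash
python3 -c "
from h import *
go([.4741,-.3114,.125],-12)"
```

```text
t 4.65 pos [ 0.4751 -0.3119  0.1289] q [ 0.05  0.66  0.67  2.09 -0.7   0.63  1.  ] y [ 0.978 -0.209  0.001] z [-0.209 -0.978 -0.001] F [-0.8  0.2 -0.4] op 0.0246
shift [ 3.9 -1.1 -0.3] turn [-0.1 -0.1 -0.1]
```

Call:
step_arm --motion "0 0 0 0 0 0 -1;0 0 0 0 0 0 -1;0 0 0 0 0 0 -1"

```text
t: 4.9
ee_pos: [0.4751, -0.3119, 0.1287]
tcp_rot: [2.558, 1.569, 0.777]
contact_force: [0.3, -0.1, -1.2]
opening: 0.021
```

Call:
step_arm --motion "-8 0 0 0 0 0 -1;-10 0 0 0 0 0 -1;-15 0 0 0 0 0 -1;-20 0 0 0 0 0 -1;-30 0 0 0 0 0 -1;-35 0 0 0 0 0 -1;-35 0 0 0 0 0 -1;-20 0 0 0 0 0 -1"

```text
t: 5.57
ee_pos: [0.4715, -0.3118, 0.3098]
tcp_rot: [-1.763, 1.562, 2.735]
contact_force: [0.9, -0.2, -0.6]
opening: 0.0211
```

```bash
python3 -c "
from h import *
go([.446,.191,.30],-10.5)
im,d,P=grab('wrist','w2')
cv2.imwrite('pics/w2c.png',im[60:300,100:420,::-1])"
```

```text
t 5.5667 pos [ 0.4715 -0.3118  0.3098] q [-0.14  0.46  0.92  1.92 -0.43  0.99  0.77] y [ 0.977 -0.213 -0.009] z [-0.213 -0.977 -0.002] F [ 0.9 -0.2 -0.6] op 0.0211
shift [  11.9 -131.8 -485.8] turn [-1.8 -0.1  0.5]
```

View pics/w2c.png

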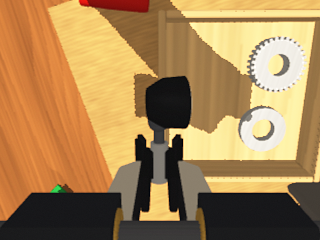

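Call:
step_arm --motion "0 -4 -25 0 0 0 -1;0 -6 -38 0 0 0 -1;0 -6 -38 0 0 0 -1;0 -6 -38 0 0 0 -1;0 -8 -38 0 0 0 -1;0 -8 -38 0 0 0 -1;0 -8 -38 0 0 0 -1;0 -8 -38 0 0 0 -1"

```text
t: 6.28
ee_pos: [0.4806, -0.018, 0.3214]
tcp_rot: [1.45, 1.563, -0.355]
contact_force: [0.9, 0.6, -1.5]
opening: 0.0208
```

```bash
python3 -c "
from h import *
go([.446,.191,.30],-10.5)"
```

```text
t 6.2833 pos [ 0.4806 -0.018   0.3214] q [-0.88  0.33  1.07  2.08 -0.36  0.92  0.15] y [ 0.973 -0.232  0.008] z [-0.232 -0.973  0.001] F [ 0.9  0.6 -1.5] op 0.0208
shift [  20.5  -82.4 -195.2] turn [-2.9  0.1 -0.4]
```

Call:
step_arm --motion "2 -12 -35 -1 0 0 -1;3 -14 -35 -1 0 0 -1;3 -14 -35 -1 0 0 -1;3 -14 -30 0 0 0 -1;3 -10 -20 0 0 0 -1;0 0 0 0 0 0 -1"

```text
t: 6.78
ee_pos: [0.4453, 0.1617, 0.3092]
tcp_rot: [1.938, 1.562, 0.196]
contact_force: [0.9, 0.6, -1.1]
opening: 0.0207
```

```bash
python3 -c "
from h import *
go([.446,.191,.30],-10.5)"
```

```text
t 6.7833 pos [0.4453 0.1617 0.3092] q [-1.27  0.33  1.07  2.12 -0.38  0.89 -0.15] y [ 0.985 -0.17   0.008] z [-0.17  -0.985 -0.003] F [ 0.9  0.6 -1.1] op 0.0207
shift [  9.3  -4.3 -29. ] turn [ 0.7 -0.2 -0.5]
```

Call:
step_arm --motion "10 -2 -18 0.7 0 -0.5 -1;5 -2 -10 0 0 0 -1;5 0 -2 0 0 0 -1;0 0 0 0 0 0 -1"

```text
t: 7.12
ee_pos: [0.4458, 0.1931, 0.2902]
tcp_rot: [-3.0, 1.566, 1.532]
contact_force: [0.1, 0.2, -1.4]
opening: 0.0209
```

```bash
python3 - <<'E'
from h import *
go([.446,.191,.28],-10.5)
im,d,P=grab('wrist','w3')
from scipy.optimize import least_squares
m=(abs(P[...,2]-.175)<.004);m[215:]=0
q=P[m][:,:2];c=np.array([.589,.165])
for i in range(6):
    r=np.hypot(*(q-c).T);k=abs(r-.145)<.008
    c=least_squares(lambda p:np.hypot(*(q[k]-p).T)-.145,c,loss='soft_l1',f_scale=.003).x
print(k.sum(),c,r[k].min(),r[k].max(),np.degrees(np.arctan2(*(q[k]-c).T[::-1]))[[0,-1]])
E
```

```text
t 7.1167 pos [0.4458 0.1931 0.2902] q [-1.27  0.38  1.03  2.11 -0.44  0.87 -0.16] y [ 0.984 -0.179 -0.001] z [-0.179 -0.984 -0.004] F [ 0.1  0.2 -1.4] op 0.0209
shift [10.1  0.5  2. ] turn [ 0.2 -0.3  0. ]
4227 [0.58858767 0.16780841] 0.13842712583153383 0.15298035692409714 [ 81.33110876 172.46091988]
```

View pics/w3.png

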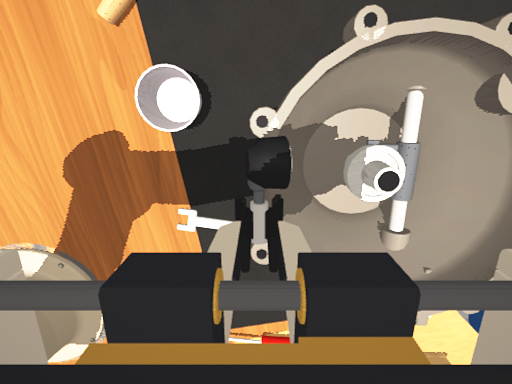

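```bash
python3 -c "
from h import *
go([.445,.1854,.232],-7.5)"
```

```text
t 7.1667 pos [0.446  0.1925 0.2906] q [-1.27  0.38  1.03  2.11 -0.44  0.87 -0.16] y [ 0.984 -0.18  -0.   ] z [-0.18  -0.984 -0.005] F [ 0.1  1.1 -0.6] op 0.021
shift [58.5  0.3  7.4] turn [-2.9 -0.3  0. ]
```

Call:
step_arm --motion "8 0 7 -2.9 -0.3 0 -1;10 0 0 0 0 0 -1;0 0 0 0 0 0 -1"

```text
t: 7.42
ee_pos: [0.4457, 0.1824, 0.273]
tcp_rot: [1.744, 1.569, 0.04]
contact_force: [0.5, -0.7, -0.9]
opening: 0.0211
```

```bash
python3 -c "
from h import *
go([.445,.1854,.232],-7.5)"
```

```text
t 7.4167 pos [0.4457 0.1824 0.273 ] q [-1.22  0.39  0.99  2.14 -0.45  0.83 -0.08] y [ 0.991 -0.134  0.002] z [-0.134 -0.991 -0.   ] F [ 0.5 -0.7 -0.9] op 0.0211
shift [41.  -1.2 -2.8] turn [-0.2 -0.  -0.1]
```

Call:
step_arm --motion "12 -1 -2 0 0 0 -1;12 0 0 0 0 0 -1;12 0 0 0 0 0 -1;4 0 0 0 0 0 -1;0 0 0 0 0 0 -1"

```text
t: 7.83
ee_pos: [0.447, 0.1812, 0.2331]
tcp_rot: [2.175, 1.567, 0.457]
contact_force: [-0.0, 0.2, -0.9]
opening: 0.0205
```

```bash
python3 -c "
from h import *
go([.445,.1854,.232],-7.5)"
```

```text
t 7.8333 pos [0.447  0.1812 0.2331] q [-1.15  0.45  0.92  2.19 -0.54  0.74 -0.02] y [ 0.989 -0.147  0.003] z [-0.147 -0.989 -0.002] F [-0.   0.2 -0.9] op 0.0205
shift [ 1.1 -2.6 -3.9] turn [-0.9 -0.1 -0.2]
```

Call:
step_arm --motion "1 -3 -3 0 0 0 -1;0 0 0 0 0 0 -1;0 0 0 0 0 0 0;0 0 0 0 0 0 0;0 0 0 0 0 0 0;0 0 0 0 0 0 1;0 0 0 0 0 0 1;0 0 0 0 0 0 1"

```text
t: 8.5
ee_pos: [0.4455, 0.1849, 0.2346]
tcp_rot: [2.292, 1.563, 0.571]
contact_force: [-0.0, 0.0, 0.2]
opening: 0.0564
```

Call:
step_arm --motion "0 0 0 0 0 0 1;0 0 0 0 0 0 1;0 0 0 0 0 0 1;0 0 0 0 0 0 1;0 0 0 0 0 0 1"

```text
t: 8.92
ee_pos: [0.446, 0.1849, 0.235]
tcp_rot: [2.272, 1.562, 0.551]
contact_force: [-0.2, 0.1, 0.8]
opening: 0.0897
```

```bash
python3 - <<'E'
from h import *
go([.445,.1854,.232],-7.5)
im,d,P=grab('wrist','w4')
E
```

```text
t 8.9167 pos [0.446  0.1849 0.235 ] q [-1.16  0.44  0.92  2.19 -0.54  0.74 -0.03] y [ 0.989 -0.15   0.006] z [-0.149 -0.989 -0.005] F [-0.2  0.1  0.8] op 0.0897
shift [ 3.  -1.  -0.3] turn [-1.1 -0.3 -0.4]
```

View pics/w4.png

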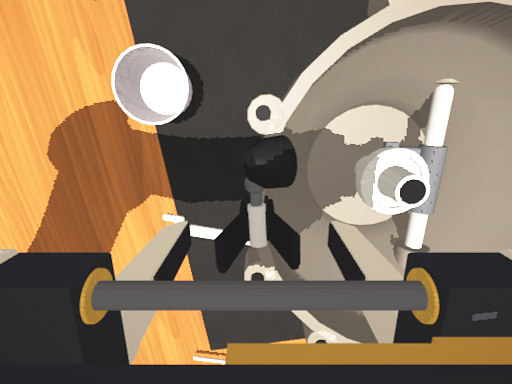

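Call:
step_arm --motion "-10 0 0 0 0 0 1;-20 0 0 0 0 0 1;-30 0 0 0 0 0 1;-30 0 0 0 0 0 1;-20 0 0 0 0 0 1;0 0 0 0 0 0 1"

```text
t: 9.47
ee_pos: [0.445, 0.1818, 0.3512]
tcp_rot: [1.521, 1.567, -0.205]
contact_force: [0.2, 0.4, 0.7]
opening: 0.093
```

```bash
python3 - <<'E'
from h import *
go([.445,.1854,.232],-7.5)
im,d,P=grab('wrist','w5')
c=np.array([.5888,.1665])
m=(im.max(2)<75)&(P[...,2]>.19)&(P[...,2]<.26);m[260:]=0
m&=np.hypot(P[...,0]-.445,P[...,1]-.2)<.09
q=P[m];n=c-[.445,.185];ux=n/np.linalg.norm(n);uy=np.array([-ux[1],ux[0]])
for lo in np.arange(.19,.26,.01):
    k=(q[:,2]>lo)&(q[:,2]<=lo+.01)
    if k.any(): s=q[k];e=(s[:,:2]-c);print(round(lo,3),k.sum(),'radial x',(e@ux).min().round(4),(e@ux).max().round(4),'y',(e@uy).min().round(4),(e@uy).max().round(4))
print('max z',np.percentile(q[:,2],99))
E
```

```text
t 9.4667 pos [0.445  0.1818 0.3512] q [-1.36  0.29  1.13  2.04 -0.32  0.99 -0.24] y [ 0.988 -0.154  0.004] z [-0.154 -0.988  0.   ] F [0.2 0.4 0.7] op 0.093
shift [119.2  -1.   -3.6] turn [-1.4  0.  -0.2]
0.19 104 radial x -0.1562 -0.1291 y -0.0109 0.0621
0.2 309 radial x -0.1577 -0.1218 y -0.0113 0.0621
0.21 825 radial x -0.1603 -0.1198 y -0.011 0.0598
0.22 153 radial x -0.1645 -0.1252 y -0.0111 0.0113
0.23 363 radial x -0.1682 -0.12 y -0.0112 0.0119
0.24 4 radial x -0.1646 -0.1627 y -0.0079 0.0079
max z 0.23917238388060014
```

View pics/w5.png

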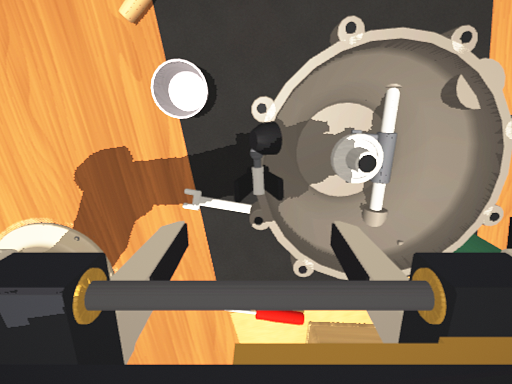

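```bash
python3 - <<'E'
from h import *
go([.51,-.009,.30],-10.5)
P=np.load('pics/top0.npz')['P'];c=np.array([.5888,.1665]);a=np.radians(-10.5)
B=(P[...,:2]-c)@np.array([[np.cos(a),-np.sin(a)],[np.sin(a),np.cos(a)]])
m=(B[...,1]<-.165)&(B[...,1]>-.215)&(abs(B[...,0]-.02)<.06)&(P[...,2]>.06)
o=np.c_[B[m]*1e3,P[m][:,2]*1e3].round()
for r in o[o[:,0].argsort()]:print(*r.astype(int),end=' | ')
E
```

```text
t 9.5167 pos [0.4445 0.182  0.3499] q [-1.36  0.3   1.12  2.04 -0.32  0.99 -0.23] y [ 0.988 -0.154  0.003] z [-0.154 -0.988  0.   ] F [0.  0.7 0.7] op 0.0929
shift [ 50.3  94.  178.7] turn [ 1.7  0.  -0.2]
-12 -177 159 | -11 -201 158 | -11 -197 152 | -11 -180 155 | -10 -183 155 | -10 -187 158 | -9 -176 162 | -9 -180 165 | -9 -190 157 | -9 -194 162 | -9 -197 165 | -8 -187 166 | -8 -183 162 | -8 -201 165 | -6 -190 163 | -6 -176 164 | -5 -193 158 | -5 -179 162 | -5 -196 164 | -4 -200 159 | -4 -182 162 | -4 -186 164 | -3 -193 167 | -3 -189 164 | -2 -199 166 | -2 -175 159 | -2 -196 164 | -1 -178 160 | -1 -185 164 | -1 -182 161 | 0 -192 166 | 0 -188 162 | 2 -181 163 | 2 -195 162 | 2 -198 161 | 2 -178 162 | 4 -184 155 | 6 -187 149 | 6 -190 149 | 7 -193 146 | 8 -196 142 | 9 -179 141 | 9 -182 144 | 10 -186 145 | 11 -189 142 | 11 -192 142 | 12 -196 141 | 13 -181 138 | 14 -185 137 | 15 -188 135 | 16 -191 130 | 16 -195 138 | 18 -180 130 | 19 -183 129 | 19 -187 129 | 20 -190 127 | 20 -197 113 | 21 -193 125 | 23 -182 122 | 23 -196 117 | 25 -185 116 | 25 -189 122 | 26 -192 116 | 27 -196 117 | 28 -1
[... 1199 characters left out ...]
 63 -168 128 | 63 -182 123 | 63 -186 127 | 63 -178 122 | 63 -189 128 | 64 -171 127 | 64 -170 109 | 64 -196 114 | 64 -193 129 | 65 -178 130 | 65 -182 130 | 65 -175 127 | 65 -196 127 | 66 -185 128 | 66 -200 126 | 67 -189 127 | 67 -171 131 | 67 -167 128 | 68 -192 128 | 68 -196 130 | 68 -178 129 | 68 -174 131 | 69 -199 125 | 70 -185 128 | 70 -181 126 | 70 -167 128 | 70 -188 133 | 70 -192 132 | 71 -177 132 | 71 -170 127 | 71 -195 129 | 72 -173 127 | 72 -181 131 | 73 -166 130 | 73 -188 135 | 73 -198 126 | 73 -184 130 | 74 -173 132 | 74 -170 131 | 74 -195 133 | 75 -191 128 | 76 -180 128 | 76 -198 129 | 77 -191 135 | 77 -183 128 | 77 -166 132 | 78 -169 128 | 78 -187 128 | 79 -194 126 | 79 -172 126 |
```

Call:
step_arm --motion "2 4 38 0 0 0 -1;3 9 38 0 0 0 -1;3 9 38 0 0 0 -1;3 9 38 1 0 0 -1;3 9 30 0 0 0 -1;0 0 0 0 0 0 -1" --grip_force 40

```text
t: 10.02
ee_pos: [0.4543, -0.0075, 0.3335]
tcp_rot: [1.004, 1.568, -0.729]
contact_force: [-0.2, 0.4, -0.1]
opening: 0.0576
```

```bash
python3 -c "
from h import *
go([.51,-.009,.25],-10.5)"
```

```text
t 10.0167 pos [ 0.4543 -0.0075  0.3335] q [-0.98  0.26  1.11  2.11 -0.29  0.93  0.13] y [ 0.987 -0.161  0.002] z [-0.161 -0.987  0.001] F [-0.2  0.4 -0.1] op 0.0576
shift [83.6 55.  -7.7] turn [ 1.2  0.1 -0.1]
```

Call:
step_arm --motion "12 25 -8 1.2 0 0 -1;20 20 0 0 0 0 -1;20 8 0 0 0 0 -1;20 0 0 0 0 0 -1;15 0 0 0 0 0 -1;0 0 0 0 0 0 -1"

```text
t: 10.52
ee_pos: [0.508, -0.0109, 0.239]
tcp_rot: [-1.498, 1.567, 3.024]
contact_force: [-0.4, 0.7, 0.5]
opening: 0.0177
```

```bash
python3 -c "
from h import *
go([.51,-.009,.16],-10.5)"
```

```text
t 10.5167 pos [ 0.508  -0.0109  0.239 ] q [-0.72  0.48  0.91  2.12 -0.53  0.79  0.34] y [ 0.982 -0.189 -0.004] z [-0.189 -0.982  0.   ] F [-0.4  0.7  0.5] op 0.0177
shift [79.   1.9 -2.2] turn [-0.4  0.   0.2]
```

Call:
step_arm --motion "20 0 -2 0 0 0 -1;20 0 0 0 0 0 -1;20 0 0 0 0 0 -1;16 0 0 0 0 0 -1;4 0 0 0 0 0 -1;0 0 0 0 0 0 -1"

```text
t: 11.02
ee_pos: [0.507, -0.0074, 0.1563]
tcp_rot: [-1.366, 1.563, -3.127]
contact_force: [0.7, 0.7, -0.2]
opening: 0.0006
```

```bash
python3 -c "
from h import *
go([.583,-.023,.16],-10.5)"
```

```text
t 11.0167 pos [ 0.507  -0.0074  0.1563] q [-0.6   0.58  0.75  2.2  -0.7   0.62  0.47] y [ 0.982 -0.19  -0.007] z [-0.19  -0.982  0.001] F [ 0.7  0.7 -0.2] op 0.0006
shift [-4.2 77.5  0.9] turn [-0.4  0.1  0.4]
```

Call:
step_arm --motion "0 10 1 0 0 0 -1;0 10 0 0 0 0 -1;0 10 0 0 0 0 -1;0 10 0 0 0 0 -1"

```text
t: 11.35
ee_pos: [0.5382, -0.0136, 0.1588]
tcp_rot: [-1.754, 1.542, 2.769]
contact_force: [-21.0, 3.4, 21.0]
opening: 0.0004
```

```bash
python3 -c "
from h import *
go([.583,-.023,.16],-10.5)"
```

```text
t 11.35 pos [ 0.5382 -0.0136  0.1588] q [-0.57  0.62  0.76  2.11 -0.68  0.7   0.46] y [ 0.982 -0.188 -0.028] z [-0.189 -0.982 -0.005] F [-21.    3.4  21. ] op 0.0004
shift [-2.5 45.8  0.8] turn [-0.4 -0.3  1.6]
```

Call:
step_arm --motion "-2 0 0 0 0 -1 -1;0 0 0 0 0 0 -1"

```text
t: 11.52
ee_pos: [0.5353, -0.0128, 0.1616]
tcp_rot: [-1.695, 1.514, 2.828]
contact_force: [-6.0, 1.1, -3.9]
opening: 0.0005
```

```bash
python3 -c "
from h import *
go([.583,-.023,.16],-10.5)
grab('side','s6');im,d,P=grab('wrist','w6')
a=np.load('pics/s6.npz')['im'][150:300,120:340]
cv2.imwrite('pics/c6.png',np.hstack([cv2.resize(a,(563,384)),im[150:,200:400][:, :].repeat(1,0) if 0 else cv2.resize(im[180:384,200:326],(237,384))])[:,:,::-1])"
```

```text
t 11.5167 pos [ 0.5353 -0.0128  0.1616] q [-0.57  0.62  0.77  2.1  -0.66  0.74  0.45] y [ 0.981 -0.187 -0.056] z [-0.188 -0.982 -0.007] F [-6.   1.1 -3.9] op 0.0005
shift [-1.1 48.8  1. ] turn [-0.3 -0.4  3.2]
```

View pics/c6.png

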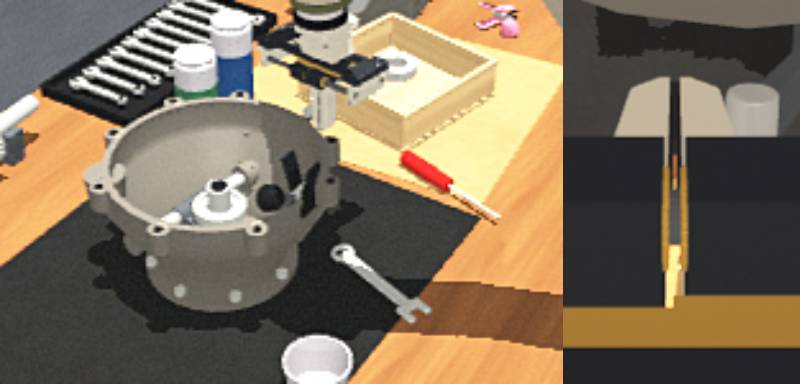

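Call:
step_arm --motion "0 7 0 0 0 2 -1;-1 7 0 0 0 1 -1;-1 7 0 0 0 0.5 -1;-1 7 0 0 0 0 -1"

```text
t: 11.95
ee_pos: [0.5469, -0.0148, 0.1653]
tcp_rot: [-2.072, 1.538, 2.451]
contact_force: [-15.0, 2.9, 11.4]
opening: 0.0002
```

```bash
python3 -c "
from h import *
go([.583,-.023,.166],-10.5)"
```

```text
t 11.95 pos [ 0.5469 -0.0148  0.1653] q [-0.56  0.61  0.76  2.09 -0.67  0.73  0.46] y [ 0.982 -0.187 -0.028] z [-0.188 -0.982 -0.016] F [-15.    2.9  11.4] op 0.0002
shift [-1.8 36.9  1.3] turn [-0.3 -0.9  1.6]
```

Call:
step_arm --motion "-1 11 0 0 0 1.5 -1;-1 11 0 0 0 1.5 -1;-1 11 0 0 0 1 -1;-1 11 0 0 0 1 -1"

```text
t: 12.28
ee_pos: [0.5725, -0.0194, 0.17]
tcp_rot: [2.49, 1.539, 0.731]
contact_force: [-48.3, 7.2, 19.4]
opening: 0.0003
```

```bash
python3 -c "
from h import *
go([.583,-.023,.17],-10.5)"
```

```text
t 12.2833 pos [ 0.5725 -0.0194  0.17  ] q [-0.54  0.61  0.75  2.06 -0.69  0.7   0.48] y [ 0.982 -0.187  0.019] z [-0.186 -0.982 -0.025] F [-48.3   7.2  19.4] op 0.0003
shift [ 0.1 11.   1.6] turn [-0.3 -1.4 -1.1]
```

Call:
step_arm --motion "0 3 0 0 0 -0.5 -1;0 3 0 0 0 0 -1;0 3 0 0 0 0 -1"

```text
t: 12.53
ee_pos: [0.5688, -0.0188, 0.17]
tcp_rot: [-2.607, 1.536, 1.918]
contact_force: [-12.5, 1.6, 3.9]
opening: 0.0005
```

```bash
python3 -c "
from h import *
go([.583,-.023,.17],-10.5)"
```

```text
t 12.5333 pos [ 0.5688 -0.0188  0.17  ] q [-0.54  0.62  0.75  2.05 -0.68  0.75  0.47] y [ 0.982 -0.186 -0.018] z [-0.187 -0.982 -0.03 ] F [-12.5   1.6   3.9] op 0.0005
shift [-0.3 14.7  1.5] turn [-0.2 -1.7  1. ]
```

Call:
step_arm --motion "0 7 0 0 0 0.5 -1;0 7 0 0 0 0 -1;0 6 0 0 0 0 -1;0 6 0 0 0 0 -1;0 6 0 0 0 0 -1;0 6 0 0 0 0 -1;0 6 0 0 0 0 -1"

```text
t: 13.12
ee_pos: [0.5718, -0.0194, 0.1715]
tcp_rot: [-2.026, 1.459, 2.5]
contact_force: [-23.1, 3.9, 16.3]
opening: 0.0004
```

```bash
python3 - <<'E'
from h import *
go([.583,-.023,.17],-10.5)
grab('top','t7'); 
D=np.load('pics/t7.npz');im=D['im'];P=D['P']
cv2.imwrite('pics/c7.png',cv2.resize(im[90:240,110:290],(720,600),interpolation=2)[:,:,::-1])
go([.583,-.023,.17],-10.5)
E
```

```text
t 13.1167 pos [ 0.5718 -0.0194  0.1715] q [-0.5   0.65  0.75  1.98 -0.65  0.87  0.45] y [ 0.978 -0.182 -0.1  ] z [-0.188 -0.981 -0.049] F [-23.1   3.9  16.3] op 0.0004
shift [ 0.3 11.7  1.5] turn [-0.2 -2.8  5.7]
t 13.1667 pos [ 0.5719 -0.0194  0.1715] q [-0.5   0.65  0.75  1.98 -0.65  0.87  0.45] y [ 0.978 -0.182 -0.101] z [-0.188 -0.981 -0.049] F [-23.5   5.1  19.4] op -0.0
shift [ 0.3 11.7  1.5] turn [-0.2 -2.8  5.8]
```

View pics/c7.png

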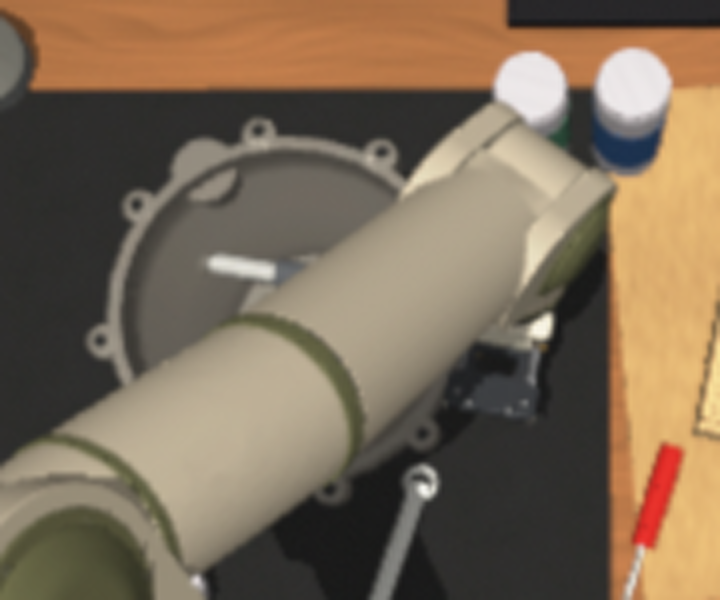

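Call:
step_arm --motion "0 6 0 0 0 3 -1;0 6 0 0 0 2 -1;0 6 0 0 0 2 -1;0 6 0 0 0 1 -1"

```text
t: 13.5
ee_pos: [0.5718, -0.0193, 0.1701]
tcp_rot: [-2.961, 1.511, 1.563]
contact_force: [-21.5, 2.4, 11.8]
opening: 0.0007
```

```bash
python3 - <<'E'
from h import *
go([.583,-.023,.17],-10.5)
im,d,P=grab('wrist','w8')
c=np.array([.5888,.1665]);a=np.radians(-10.5)
B=(P[...,:2]-c)@np.array([[np.cos(a),-np.sin(a)],[np.sin(a),np.cos(a)]])
m=(B[...,1]<-.17)&(B[...,1]>-.205)&(B[...,0]>.02)&(B[...,0]<.065)&(P[...,2]>.14)&(P[...,2]<.19)
print(m.sum(),'bell',np.percentile(B[m],[2,50,98],axis=0).round(4).tolist(),'z',np.percentile(P[m][:,2],[2,50,98]).round(4))
cv2.imwrite('pics/c8.png',cv2.resize(im[150:300,180:360],(720,600),interpolation=2)[:,:,::-1])
for i in range(3): bot.get_image('side')
go([.583,-.023,.17],-10.5)
E
```

```text
t 13.5 pos [ 0.5718 -0.0193  0.1701] q [-0.51  0.62  0.73  2.05 -0.7   0.75  0.49] y [ 0.982 -0.187 -0.011] z [-0.187 -0.981 -0.059] F [-21.5   2.4  11.8] op 0.0007
shift [-0.2 11.7  1.6] turn [-0.3 -3.4  0.6]
1506 bell [[0.0205, -0.1824], [0.0345, -0.1762], [0.0476, -0.1718]] z [0.1441 0.1743 0.1876]
t 13.7 pos [ 0.5718 -0.0193  0.1701] q [-0.51  0.62  0.73  2.05 -0.7   0.75  0.49] y [ 0.982 -0.187 -0.012] z [-0.187 -0.981 -0.059] F [-22.6   2.9  12.3] op 0.0003
shift [-0.1 11.7  1.6] turn [-0.3 -3.4  0.7]
```

View pics/c8.png

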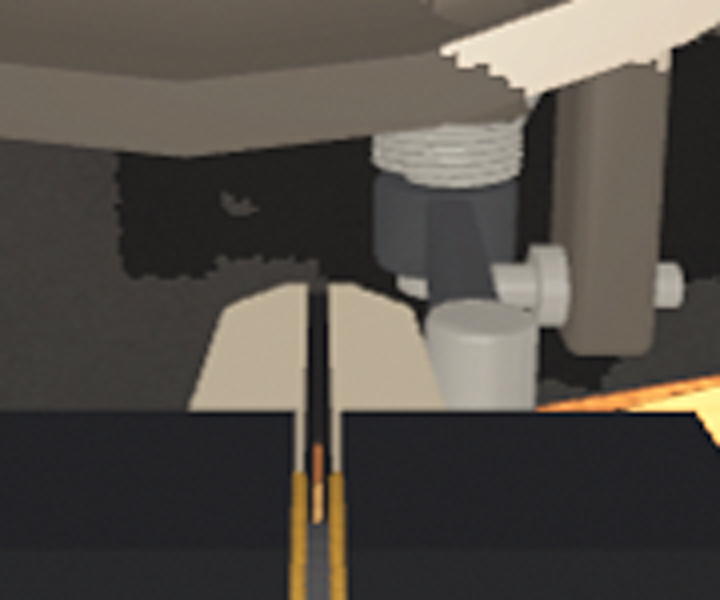

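```bash
python3 - <<'E'
from h import *
im,d,P=grab('side','s9')
o=np.load('pics/s6.npz')['im']
f=lambda i:(lambda m:(m.sum(),np.argwhere(m).mean(0).round(1)))(i[205:240,225:250].max(2)<60)
print(f(o),f(im))
go([.583,-.023,.17],-10.5)
print(bot.job_done())
E
```

```text
(np.int64(267), array([19.4, 12. ])) (np.int64(265), array([19.5, 12.3]))
t 13.75 pos [ 0.5718 -0.0193  0.1701] q [-0.51  0.62  0.73  2.05 -0.7   0.75  0.49] y [ 0.982 -0.187 -0.012] z [-0.187 -0.981 -0.059] F [-22.4   3.4  12.6] op 0.0007
shift [-0.2 11.7  1.6] turn [-0.3 -3.4  0.7]
the job is handed in; nothing more can be done
None
```

The lamp is clipped on the housing's near rim with its lens facing inwards, and the gripper has let go of it. The arm is holding the release lever forward on its stop screw. I handed the job in at about 13.8 s; no verdict is reported.

- **Lamp:** After I let go, depth points put it about 144 mm from the housing axis. Its handle tops were at 239 mm, so its origin is about 159 mm up. The handles were 48 mm across at the top, which is what they should be on a 10 mm wall. The side view just before hand-in showed no shift since I began pushing the lever.
- **Lever:** The wrist view showed the lever arm against the tip of the stop screw. The barrel's front edge measured 47.6 mm in the housing's frame, against 48.3 mm expected on the stop. The push held steady at about 22 N horizontally, more than the 12 N spring.
- **Not as expected:**
  - The push briefly peaked at about 48 N when the lever met the stop, and I eased it off.
  - About 12 N of upward force remains on the tool, probably friction on the barrel.
- **Not checked:**
  - The bystanders' positions were not measured again. No unexpected contact force showed during the moves.
  - I had no direct reading of the shaft joint or of the lamp's force on the rim.

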